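Spring the battery hatch of the slit-lamp power unit with the release rod

TASK

The battery hatch on the pale grey power unit is held shut by a hidden catch: take the release rod from the shallow yellow tray, push it through the narrow slot between the orange guides and press the catch in until the hatch springs up. Then swing the hatch wide open so that it stays past upright or nearly so, and lay the rod back flat inside the yellow tray without dropping it. Leave the other things on the table where they are.

Things in the scene. Friction and masses are not known exactly. Their poses are not given: they have to be found in the camera images.
- unit: Power unit, fixed: pale grey open-topped housing 160 (x) x 140 (y) x 90 mm high, walls 6 mm, under a darker grey hatch. Origin: centre of its underside, on the table; z up. Its front wall, with the slot between two orange guide cheeks, faces its -x, at x = -80 mm. Inside, a black battery fills x = -1 to 65 mm, z up to 61 mm.
- slot (a point): Centre of the slot, on the front wall's outer face, 62 mm above the table; axes as the unit's (+x into the slot). Slot 16 mm wide (y), 24 mm high (z 50 to 74). The cheeks stand 21 mm out, z 42 to 78, flaring from 16 to about 25 mm apart; an orange ledge under them, 12 mm deep, has its top at z 46. An orange stripe on the hatch runs straight above the slot's line.
- tab (a point): Centre of the front face of the hidden red catch tab: straight behind the slot, 43 mm behind the front wall's outer face, nothing between; tab 28 mm wide, 26 mm high (z 49 to 75). Moves with the catch; axes as the unit's.
- latch (a joint): Catch, m: 0 at rest, grows as the tab is pressed along the unit's +x, stop at 0.012. Spring: 4 N at rest, 10 N at the stop, plus up to 2 N of rubbing. It frees the hatch once pressed in about 6 to 7 mm and springs back when let go; the hatch stays up.
- hatch (a joint): Hatch angle, rad: 0 shut, grows as it opens, stop at 1.85 (past upright, 1.57). When freed, a spring plunger lifts it to about 0.27; beyond that its stiff hinge holds it wherever it is left. Swinging it takes about 3 N at 130 mm from the hinge.
- hatch_hinge (a point): Middle of the hinge line: in the unit's frame x = +80, y = 0, z = 90 mm. The line runs along the unit's y; this point's axes turn with the hatch.
- hatch_edge (a point): Middle of the front edge of the hatch's underside, 166 mm from the hinge line, 90 mm above the table when shut, about 134 mm when sprung up. Hatch: plate 146 mm wide, 7 mm thick, standing 6 mm out past the front wall. Below its middle hangs a keeper bar 40 mm wide, 122 to 132 mm from the hinge, 12 mm deep. The plunger, 12 mm thick, is at the unit's y = +45, x = -50 mm.
- tray: Shallow yellow tray, fixed: 270 (x) x 140 (y) x 14 mm high, walls 4 mm, inner floor 4 mm above the table. Origin: centre of its underside.
- rod: Release rod, 0.1 to 0.2 kg: black handle with teal band, 80 (x) x 24 (y) x 30 mm (z), with a straight steel shaft 9 mm thick standing 100 mm out of its +x end, along its middle line. Origin: centre of the handle's underside; the shaft's axis lies at y = 0, z = 15 mm; its tip at x = 140 mm. Centre of mass about 16 mm towards the shaft from the handle's centre. Starts flat in the tray, tip pointing roughly to +y.
- rod_tip (a point): End of the rod's shaft, on its axis; axes as the rod's.
- rod_butt (a point): Middle of the handle's rear end, on the rod's axis; axes as the rod's.
- carton_big: Teal carton 100 x 140 x 55 mm, bystander. Origin: centre of its underside.
- carton_small: Teal carton 75 x 100 x 40 mm, on top of the big one, bystander. Origin: centre of its underside.
- yellow_bin: Open yellow bin 110 x 160 x 60 mm, bystander. Origin: centre of its underside.
- drops: White bottle, 44 mm thick, 95 mm high, bystander. Origin: centre of its underside.
- cup: White cup, 76 mm wide, 85 mm high, bystander. Origin: centre of its underside.
- occluder: Flat black eye cover, 185 mm long, 6 mm thick, bystander. Origin: on its underside, near the middle of its length.
- lens_case: Dark case 80 x 120 x 28 mm, bystander. Origin: centre of its underside.
- jar: Glass jar, 72 mm wide, 90 mm high, bystander. Origin: centre of its underside.
Things that resemble listed ones, but are neither listed nor needed, are in the scene too. Of the things like the rod, leave any that is pink; of the rest the smaller one is meant.

How it is judged (in metres and radians):
On the way, in this order (a step that is already met when the one before it is completed fails the run):
1. the rod's tip, through the slot, presses the hidden catch in and the hatch springs up (value of joint hatch above 0.1 rad and distance between rod_tip and tab below 0.03 m), for 0.05 s.
2. the hatch is swung wide open (value of joint hatch above 1.35 rad), for 0.1 s.
At the end, for the whole second after the job is handed in: The hatch stands open by at least 1.35 rad (77 degrees) and stays there; the rod lies at rest flat inside the yellow tray, both of its ends within the tray's outline and less than 28 mm above the tray's underside; the catch was pressed with the rod through the slot first (value of joint hatch above 1.35 rad and x of rod_tip in the frame of tray between -0.135 and 0.135 m and y of rod_tip in the frame of tray between -0.07 and 0.07 m and x of rod_butt in the frame of tray between -0.135 and 0.135 m and y of rod_butt in the frame of tray between -0.07 and 0.07 m and z of each of rod_tip, rod_butt in the frame of tray below 0.028 m and linear speed of rod below 0.02 m/s and velocity of joint hatch below 0.05 rad/s); the robot touches nothing.
It fails at once if a bystander is moved by more than 30 mm (distance of any of carton_big, carton_small, yellow_bin, drops, cup, occluder, lens_case, jar from where it was at the start of the episode above 0.03 m).
It fails at once if the rod is dropped: it falls freely, faster than 0.5 m/s, out of the fingers (contact force between the fingers and rod below 0.05 N and linear speed of rod above 0.5 m/s).
It also fails if it takes over 58 s, if anything falls off the work surface, if the arm or the gripper's body presses on something with over 40 N, if the wrist force passes 120 N, or if a joint passes its speed limit or range.

ROBOT

A 7-joint arm with a two-finger parallel gripper is mounted at the origin on the work surface. World frame = base frame: x ahead of the robot, y to its left, z up, the work surface at z = 0. Lengths are in m, angles in degrees, forces in N, time in s.
With the tool pointing down it reaches from about 0.425 to 0.95 m from the base axis. Payload 4.7 kg.
Tool frame: the origin (TCP) lies midway between the tips of the shut fingers; the grasp point (between the pads) lies 19 mm behind it; x points along the fingers, z is the direction in which the jaws open and shut, and the axes are right-handed (so a half turn about x gives the same grasp; the last joint's range is limited). The gripper opens to 87 mm and grips with 3 to 60 N. Pads are 19 mm wide; open, the fingers measure 117 mm over their backs; the gripper's body (75 mm by 190 mm) begins 51 mm behind the grasp point.
Start: joints at [75.178, 26.849, -2.785, 87.806, 1.381, 65.374, -4.715], TCP at [0.154, -0.657, 0.223] pointing down, gripper open.
Joint ranges: [-148.3, 148.3], [-19.14, 114.17], [-79.39, 73.82], [5.75, 140.21], [-59.74, 239.74], [12.07, 113.84], [-152.46, 152.46]. Speed limits (degrees/s): [147.25, 147.25, 180, 180, 180, 180, 180].

INTERFACE

Orientations are given as [roll, pitch, yaw] about the fixed x, y, z axes, in that order (R = Rz(yaw) Ry(pitch) Rx(roll)).
In Python, from cell import env, optics, sign_off, models gives the robot as it stands.
- The arm moves only by the tool arm_command, never from a script. Its argument "motion" is a list of rows, each a list of 2 entries, a list of its own where there are three numbers: the shift along the tool's x, y, z in mm, then the turn, a rotation vector about the tool's x, y, z in rad. In form: [[[tx, ty, tz], [rx, ry, rz]], ...]. A call has 1 to 8 rows; each row shifts and turns the commanded pose from where the row before left it, along the tool's axes as they then stand; what a row does not reach is not made up. A row lasts 1/12 s, in which the tool goes at most 41.7 mm and 7.16 degrees, less where a joint would pass 70% of its speed; a pose out of reach is approached as far as the arm can. A call is refused whole if a number of a shift passes 41.7 or a number of a turn 0.125, either way. A call with a gripper value outside its range is refused whole. "jaw" is the closure, from 0 (fully open) to 1 (shut), set as the call begins (left out, the last holds). The fingers move at their own pace and stop on an object; "grip_force" is the grip in N (left out, the last holds). Time passes only in rows, so rows that do not move let the fingers close. It gives the time, the measured TCP pose, the force and the opening at its end, in the units of the state.
- env.state(): the state, without advancing time (a new reading comes with each control period).
- optics.get_image(name): name is "scene" or "top"; returns the picture (384x512x3 uint8, red, green, blue); there is no depth.
- optics.camera_params(name): a dict with "intrinsics" (3x3 intrinsics, pixels), "dist_coeffs" ([k1, k2, p1, p2, k3] as OpenCV has them; the pictures are not rectified), "rvec" (rotation vector, rad) and "tvec" (3), from world to camera coordinates, as OpenCV has them. Camera axes: x right, y down, z forward; pixel columns grow to the right and rows downward; lengths in m; the calibration is good to about 2 mm. A picture is of the moment at which its call begins. camera_params takes no time and is no camera call.
- sign_off(): hands the job in, once; it reports no verdict.
Trained networks look in the newest picture that a camera, given by its name, has taken for a name from the list of things; names that differ only in an ending like _2 or _b are one class to them, and where a whole thing is asked for, a point or a joint stands for the part that bears it (a point fixed in the world has none). Each returns a list of dicts, best first, with "p" (0 to 1); they miss things now and then, are a little off and sometimes report something else, mostly with a low value. They report only what shows in the picture. A call takes as long as a camera call. They do not tell look-alikes from the thing itself.
- models.masks_of(camera, name): "pixels" (384x512 bool, what is visible of it) and "bbox" ([left, top, width, height] in pixels, round what is visible of it).
- models.tip_of(camera, name): "pixel" ([column, row] in pixels: a listed point, or the origin of a listed thing).
The state is a dict: "time_s": time; "qpos": joint angles; "joint_velocities": joint speeds; "joint_torque": joint torques, N m; "ee_pos": TCP position; "orientation": TCP orientation; "wrist_force": force on the tool from outside, world axes, zero at the start; "torque": the same for the moment, N m; "width": opening from 0.0 (shut) to 1.0 (fully open).
Only numpy, scipy, OpenCV 4.12 (cv2) and the standard library are available. Lean on these libraries where they do the work, as an engineer would, in place of code of your own. Each camera call takes 0.05 s, during which the arm holds its last target.

## Working session

There is one attempt and no reset: what is moved stays moved. The work goes in short steps, Python scripts to look and compute and a tool call to move; the robot and the scene stay as the last step left them, time stands still between calls to the robot, and variables do not carry over. Pictures are saved under pics/ and viewed, and the job is handed in when it is done.

Besides the shell and the picture viewer there is one more tool, called after "Request:" by a JSON object that holds its "name" and its "arguments". arm_command: Moves the arm, as the interface text tells. Its arguments: {"type":"object","properties":{"motion":{"type":"array","items":{"type":"array"}},"jaw":{"type":"number"},"grip_force":{"type":"number"}},"required":["motion"]}

```bash
mkdir -p pics; ls
python3 - <<'E'
from cell import env, optics, sign_off, models
import cv2
for n in ("scene","top"):
    im=optics.get_image(n); cv2.imwrite(f"pics/{n}0.png",im[:,:,::-1])
    p=optics.camera_params(n); print(n,p)
print(env.state())
E
```

```text
pics
scene {'intrinsics': array([[410.83961076,   0.        , 256.58192856],
       [  0.        , 410.83961076, 183.19325027],
       [  0.        ,   0.        ,   1.        ]]), 'dist_coeffs': array([0.03965875, 0.        , 0.        , 0.        , 0.        ]), 'rvec': array([ 1.3529443 ,  2.04721721, -1.01442569]), 'tvec': array([ 0.22174183, -0.2044769 ,  1.96705666])}
top {'intrinsics': array([[437.68632634,   0.        , 260.71933474],
       [  0.        , 437.68632634, 188.94181222],
       [  0.        ,   0.        ,   1.        ]]), 'dist_coeffs': array([-0.03926495,  0.        ,  0.        ,  0.        ,  0.        ]), 'rvec': array([ 2.15427051, -2.09778706,  0.18772203]), 'tvec': array([-0.02529239,  0.51799665,  1.34370942])}
{'time_s': 0.1, 'qpos': array([75.177915  , 26.89335666, -2.78486465, 87.86673386,  1.38086567,
       65.37362973, -4.71324176]), 'joint_velocities': array([-0.04200189, -0.10850877, -0.01038924, -0.23868566, -0.12492984,
       -0.10441505,  0.05555275]), 'joint_torque': array([ 9.83256941e-04, -5.09167492e+01, -8.10468779e-02, -2.36829203e+01,
       -6.14914019e-02,  3.44204775e-02,  7.94241737e-05]), 'ee_pos': array([ 0.15364798, -0.65673493,  0.22159756]), 'orientation': array([-178.17469092,   89.89983054,  104.99592827]), 'wrist_force': array([-0.56088806,  0.22139378, -0.4739074 ]), 'torque': array([-0.03453437, -0.03507596,  0.03229843]), 'width': 0.9974805880762345}
```

View pics/scene0.png

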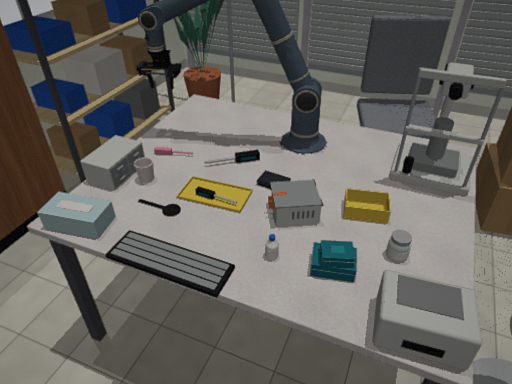

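View pics/top0.png

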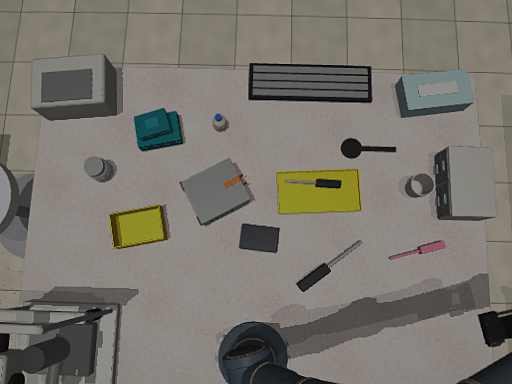

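```bash
cat > h.py <<'E'
import numpy as np, cv2
from cell import env, optics, sign_off, models
from scipy.spatial.transform import Rotation as R
def cam(n):
    p=optics.camera_params(n); return p['intrinsics'],p['dist_coeffs'],p['rvec'],p['tvec']
def toplane(n,px,z):
    K,d,r,t=cam(n); u=cv2.undistortPoints(np.array(px,float).reshape(-1,1,2),K,d).reshape(-1,2)
    Rm=cv2.Rodrigues(r)[0]; c=-Rm.T@t; D=np.c_[u,np.ones(len(u))]@Rm
    return c+D*((z-c[2])/D[:,2])[:,None]
def proj(n,P):
    K,d,r,t=cam(n); return cv2.projectPoints(np.array(P,float).reshape(-1,1,3),r,t,K,d)[0].reshape(-1,2)
def tri(a,b):
    M=[];
    A=[];B=[]
    for n,px in (("scene",a),("top",b)):
        K,d,r,t=cam(n);u=cv2.undistortPoints(np.array(px,float).reshape(1,1,2),K,d).reshape(2)
        Rm=cv2.Rodrigues(r)[0];c=-Rm.T@t;D=Rm.T@np.r_[u,1];D/=np.linalg.norm(D)
        P=np.eye(3)-np.outer(D,D);A.append(P);B.append(P@c)
    return np.linalg.solve(sum(A),sum(B))
def tool():
    s=env.state(); return s['ee_pos'],R.from_euler('xyz',s['orientation'],degrees=True)
E
python3 - <<'E'
from h import *
for n in ("scene","top"):
    optics.get_image(n)
    for k in ("rod","rod_tip","rod_butt","unit","slot","hatch_hinge","hatch_edge","tray"):
        for q in models.tip_of(n,k)[:3]: print(n,k,np.round(q['pixel'],1),round(q['p'],2))
im=optics.get_image("top")
cv2.imwrite("pics/topc.png",cv2.resize(im[140:240,170:370,::-1],None,fx=4,fy=4,interpolation=cv2.INTER_CUBIC))
im=optics.get_image("scene")
cv2.imwrite("pics/scc.png",cv2.resize(im[140:240,170:340,::-1],None,fx=4.5,fy=4.5,interpolation=cv2.INTER_CUBIC))
p,r=tool();print(p,r.as_matrix().round(3),env.state()['time_s'])
E
```

```text
scene rod [245.1 157.9] 0.93
scene rod [204.8 195.7] 0.68
scene rod [163.1 150.6] 0.57
scene rod_tip [203.9 165.1] 0.73
scene rod_tip [192.9 154.1] 0.53
scene rod_tip [236.  200.7] 0.51
scene rod_butt [257.6 153.2] 0.82
scene rod_butt [196.3 192.2] 0.79
scene rod_butt [154.4 148.1] 0.71
scene unit [292.5 209.2] 0.95
scene slot [277.2 200.6] 0.59
scene slot [336.8 258. ] 0.45
scene hatch_hinge [316.3 195.3] 0.69
scene hatch_edge [271.9 197. ] 0.79
scene hatch_edge [148.5 206. ] 0.7
scene tray [212.2 191.4] 0.83
top rod [308.9 275.9] 0.81
top rod [328.6 186.6] 0.79
top rod [427.7 246.1] 0.56
top rod_tip [153.4 128.8] 0.68
top rod_tip [286.8 183.8] 0.65
top rod_tip [359.4 241.8] 0.6
top rod_butt [298.1 292.5] 0.83
top rod_butt [340.9 180.1] 0.82
top rod_butt [445.3 246.3] 0.77
top unit [217.8 195.1] 0.83
top unit [258.4 238.8] 0.31
top slot [237.  179.8] 0.88
top hatch_hinge [191.6 202.5] 0.64
top hatch_hinge [287.5 181.6] 0.42
top hatch_edge [239.5 182.2] 0.6
top tray [318.2 189.6] 0.79
[ 0.15379217 -0.65726889  0.22258402] [[ 0.     0.974  0.228]
 [-0.     0.228 -0.974]
 [-1.     0.     0.   ]] 1.1
```

View pics/topc.png

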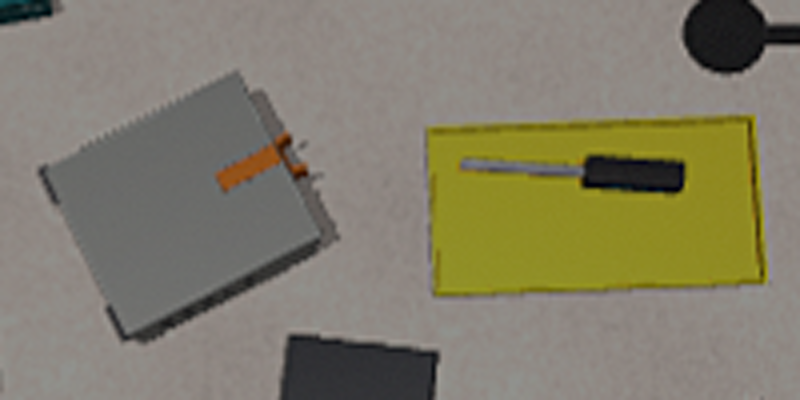

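View pics/scc.png

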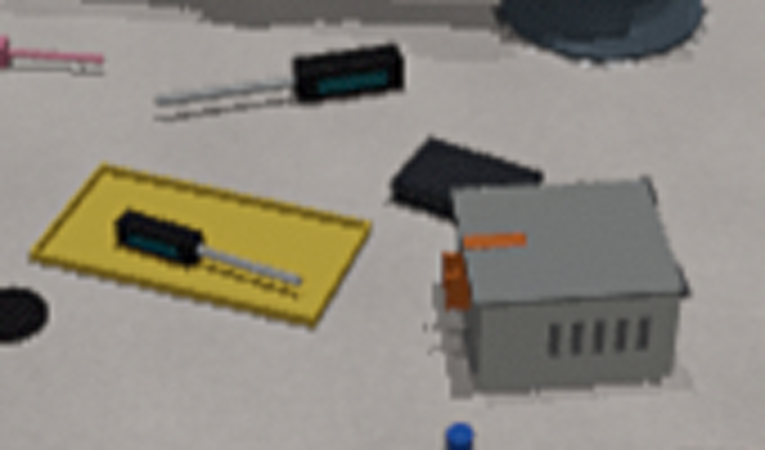

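```bash
cat > fit.py <<'E'
from h import *
from scipy.optimize import least_squares
T=lambda l:(np.array(l,float)+.5)/4-.5+[170,140]
S=lambda l:(np.array(l,float)+.5)/4.5-.5+[170,140]
def fit(model,obs,x0):
    M=np.array(model,float)
    def w(v):
        c,s=np.cos(v[2]),np.sin(v[2]); return np.c_[v[0]+c*M[:,0]-s*M[:,1],v[1]+s*M[:,0]+c*M[:,1],M[:,2]]
    def f(v): return np.concatenate([(proj(n,w(v))-o)[m].ravel() for n,o,m in obs])
    r=least_squares(f,x0); return r.x,r.fun.reshape(-1,2)
E
python3 - <<'E'
from fit import *
H=[[-.086,-.073,.097],[-.086,.073,.097],[.080,.073,.097],[.080,-.073,.097]]
ot=T([[240,72],[322,237],[125,340],[42,168]]); os=S([[470,304],[453,188],[645,180],[688,292]])
a=[True]*4
for name,obs in (("both",[("top",ot,a),("scene",os,a)]),("top",[("top",ot,a)]),("scene",[("scene",os,a)])):
    v,r=fit(H,obs,[.58,.1,1.9]); print(name,v[:2]*1000,np.degrees(v[2]),r.round(1).tolist())
    if name=="both":
        c,s=np.cos(v[2]),np.sin(v[2])
        def loc(W): d=W[:,:2]-v[:2]; return np.c_[c*d[:,0]+s*d[:,1],-s*d[:,0]+c*d[:,1]]*1000
        # stripe corners top
        print("stripe top",loc(toplane("top",T([[217,176],[225,190],[280,152],[285,164]]),.097)))
        print("stripe sc",loc(toplane("scene",S([[464,236],[526,233],[526,246],[466,250]]),.097)))
        print("cheeks top",loc(toplane("top",T([[290,137],[303,172]]),.078)))
# tray outer rim z=.014
Tr=[[-.135,-.07,.014],[-.135,.07,.014],[.135,.07,.014],[.135,-.07,.014]]
# rod
Rm=[[.04,0,.034],[-.04,-.012,.034],[-.04,.012,.034],[.04,.012,.034],[.04,-.012,.034],[.14,0,.0235]]
ot=T([[0,0],[684,161],[683,192],[583,187],[585,156],[461,164]])
v,r=fit(Rm,[("top",ot,[False]+[True]*5)],[.55,-.2,1.5]);print("rod",v[:2]*1000,np.degrees(v[2]),r.round(1).tolist())
tt=toplane("top",T([[429,128],[752,116],[765,283],[434,295]]),.014);print("tray top",tt.round(4).tolist())
tt=toplane("scene",S([[105,165],[371,223],[314,326],[32,257]]),.014);print("tray sc",tt.round(4).tolist())
tt=toplane("scene",S([[301,280]]),.019);print("tip sc",tt.round(4).tolist())
tt=toplane("top",T([[461,164]]),.019);print("tip top",tt.round(4).tolist())
tt=toplane("scene",S([[119,236],[120,212],[200,237]]),.034);print("butt sc",tt.round(4).tolist())
E
```

```text
both [501.15517231 130.52623517] 118.37020410863114 [[-0.7, -0.3], [-0.2, -0.0], [-0.1, -1.2], [0.3, -0.6], [0.8, -1.1], [-0.2, -0.4], [0.5, -1.2], [-0.9, -1.4]]
stripe top [[-35.79423977  -5.40462779]
 [-36.47865263   7.17886362]
 [-87.23955144  -0.41186697]
 [-86.48983047   9.7504652 ]]
stripe sc [[-83.97088444   5.65792546]
 [-33.35041136   4.64619809]
 [-35.80730593 -11.95892016]
 [-84.52958243 -12.34962675]]
cheeks top [[-100.45275998  -11.55587962]
 [ -97.09195463   17.95526491]]
top [499.52109473 129.919308  ] 118.52317286318231 [[-0.7, 0.2], [0.0, 0.4], [0.2, -0.7], [0.4, 0.1]]
scene [506.85615173 132.38303533] 118.04575388350317 [[0.6, -0.0], [-0.2, 0.5], [0.6, -0.2], [-0.9, -0.2]]
rod [ 545.69169424 -227.7196506 ] 87.65576592331222 [[0.1, 0.4], [0.1, -0.1], [0.2, -0.5], [0.0, -0.0], [-0.3, 0.2]]
tray top [[0.5834, -0.0627, 0.014], [0.6006, -0.3278, 0.014], [0.4626, -0.3366, 0.014], [0.4459, -0.0695, 0.014]]
tray sc [[0.4705, -0.3289, 0.014], [0.4542, -0.0658, 0.014], [0.5991, -0.0539, 0.014], [0.6124, -0.3191, 0.014]]
tip sc [[0.5549, -0.0867, 0.019]]
tip top [[0.553, -0.0892, 0.019]]
butt sc [[0.5785, -0.2496, 0.034], [0.5487, -0.2657, 0.034], [0.5525, -0.1841, 0.034]]
```

```bash
cat > edge.py <<'E'
from fit import *
from scipy.ndimage import map_coordinates, gaussian_filter
def place(M,v):
    c,s=np.cos(v[2]),np.sin(v[2]); M=np.asarray(M,float)
    return np.c_[v[0]+c*M[:,0]-s*M[:,1],v[1]+s*M[:,0]+c*M[:,1],M[:,2]]
def refine(corn,edges,views,v0,it=4,hw=3.0,n=25):
    """edges per view: list of (i,j)"""
    v=np.array(v0,float); C=np.array(corn,float)
    for k in range(it):
        rows=[];b=[];w=[];tag=[]
        for nme,im,E in views:
            img=im.astype(float)
            for ei,(i,j) in enumerate(E):
                s=np.linspace(.08,.92,n)[:,None]; M=C[i]*(1-s)+C[j]*s
                p=proj(nme,place(M,v)); t=p[-1]-p[0];t/=np.linalg.norm(t);nn=np.array([-t[1],t[0]])
                o=np.arange(-hw,hw+.01,.25)
                P=p[:,None]+o[None,:,None]*nn
                prof=np.stack([map_coordinates(img[:,:,c],[P[...,1],P[...,0]],order=1) for c in range(3)],-1)
                prof=gaussian_filter(prof,[2,1.5,0]); g=np.linalg.norm(np.gradient(prof,axis=1),axis=2)
                g2=g**2; wt=g2.max(1); am=o[g2.argmax(1)]
                mk=np.abs(o[None]-am[:,None])<1; off=(g2*mk*o).sum(1)/(g2*mk).sum(1)
                J=np.stack([((proj(nme,place(M,v+d))-p)@nn)/1e-4 for d in np.eye(3)*1e-4],1)
                rows.append(J);b.append(off);tag+=[(nme,ei,np.median(off))]
        A=np.vstack(rows);B=np.concatenate(b)
        r=least_squares(lambda x:A@x-B,np.zeros(3),loss='soft_l1',f_scale=.3); v=v+r.x
    return v,[(a,b_,round(c,2)) for a,b_,c in tag]
E
python3 - <<'E'
from edge import *
it=optics.get_image("top"); isc=optics.get_image("scene")
H=[[-.086,-.073,.097],[-.086,.073,.097],[.080,.073,.097],[.080,-.073,.097]]
Tr=[[-.135,-.07,.014],[-.135,.07,.014],[.135,.07,.014],[.135,-.07,.014]]
E4=[(0,1),(1,2),(2,3),(3,0)]
Rm=[[.04,-.012,.034],[-.04,-.012,.034],[-.04,.012,.034],[.04,.012,.034]]
Sh=[[.045,-.0045,.019],[.138,-.0045,.019],[.045,.0045,.019],[.138,.0045,.019]]
for nm,C,E,v0 in (("hatch",H,E4,[.501,.1305,2.066]),("tray",Tr,E4,[.523,-.199,1.63]),("rod",Rm,E4,[.5457,-.2277,1.53]),("shaft",Sh,[(0,1),(2,3)],[.5457,-.2277,1.53])):
    for k in (0,1,2):
        vs=[[("top",it,E)],[("scene",isc,E)],[("top",it,E),("scene",isc,E)]][k]
        if nm=="rod" and k: continue
        if nm=="shaft" : continue
        v,t=refine(C,E,vs,v0); print(nm,k,(v[:2]*1000).round(1),np.degrees(v[2]).round(2),[x[2] for x in t])
E
```

```text
hatch 0 [500.1 132.5] 119.27 [np.float64(-0.53), np.float64(-0.04), np.float64(-0.58), np.float64(-0.02)]
hatch 1 [504.8 131.8] 118.43 [np.float64(-0.19), np.float64(-0.01), np.float64(-0.33), np.float64(0.03)]
hatch 2 [501.3 131.4] 118.95 [np.float64(-0.06), np.float64(-0.28), np.float64(-1.1), np.float64(0.06), np.float64(-0.53), np.float64(0.48), np.float64(-0.04), np.float64(-0.55)]
tray 0 [ 523.2 -199.3] 93.73 [np.float64(0.01), np.float64(-0.0), np.float64(-0.01), np.float64(-0.01)]
tray 1 [ 538.7 -191.9] 93.57 [np.float64(-0.46), np.float64(-1.25), np.float64(-0.29), np.float64(-0.51)]
tray 2 [ 523.8 -198.3] 93.71 [np.float64(-0.35), np.float64(-0.23), np.float64(0.28), np.float64(0.2), np.float64(0.69), np.float64(1.17), np.float64(-1.56), np.float64(-0.79)]
rod 0 [ 545.4 -227.2] 86.97 [np.float64(-0.48), np.float64(-0.17), np.float64(-0.5), np.float64(-0.16)]
```

```bash
cat > plan.py <<'E'
from h import *
def down(yawjaw):
    a=np.radians(yawjaw); z=np.array([np.cos(a),np.sin(a),0]); x=np.array([0,0,-1.]); return R.from_matrix(np.c_[x,np.cross(z,x),z])
def plan(pos,rot,N,start=None,ret=False):
    p,r=start or tool(); pos=np.array(pos,float)
    rv=(r.inv()*rot).as_rotvec()
    out=[]; q=p.copy(); rr=r
    for k in range(N):
        goal=p+(pos-p)*(k+1)/N
        t=np.round(rr.inv().apply(goal-q)*1000,1); w=np.round(rv/N,4)
        out.append([t.tolist(),w.tolist()]); q=q+rr.apply(t/1000); rr=rr*R.from_rotvec(w)
    for i in range(0,N,8): print(str(out[i:i+8]).replace(' ',''))
    print("from",p.round(4),"final",q.round(4),"err deg",np.degrees((rr.inv()*rot).magnitude()).round(2))
    return q,rr
E
python3 -c "
from plan import *
plan([.5465,-.2074,.12],down(-3),16)"
```

```text
[[[6.4,30.3,-21.8],[-0.0805,0.0,-0.0]],[[6.4,32.0,-19.3],[-0.0805,0.0,-0.0]],[[6.4,33.4,-16.6],[-0.0805,0.0,-0.0]],[[6.4,34.6,-13.9],[-0.0805,0.0,-0.0]],[[6.4,35.6,-11.1],[-0.0805,0.0,-0.0]],[[6.5,36.4,-8.2],[-0.0805,0.0,-0.0]],[[6.4,37.0,-5.2],[-0.0805,0.0,-0.0]],[[6.4,37.3,-2.2],[-0.0805,0.0,-0.0]]]
[[[6.4,37.3,0.7],[-0.0805,0.0,-0.0]],[[6.4,37.1,3.8],[-0.0805,0.0,-0.0]],[[6.4,36.7,6.7],[-0.0805,0.0,-0.0]],[[6.4,36.0,9.7],[-0.0805,0.0,-0.0]],[[6.4,35.2,12.6],[-0.0805,0.0,-0.0]],[[6.4,34.0,15.3],[-0.0805,0.0,-0.0]],[[6.4,32.7,18.0],[-0.0805,0.0,-0.0]],[[6.5,31.2,20.6],[-0.0805,0.0,-0.0]]]
from [ 0.1538 -0.6573  0.2225] final [ 0.5465 -0.2074  0.12  ] err deg 0.04
```

Request:
{"name": "arm_command", "arguments": {"motion": [[[3,30,-22],[-0.0805,0,0]],[[3,32,-19],[-0.0805,0,0]],[[3,33.5,-16.5],[-0.0805,0,0]],[[4,34.5,-14],[-0.0805,0,0]],[[4,35.5,-11],[-0.0805,0,0]],[[4,36.5,-8],[-0.0805,0,0]],[[4,37,-5],[-0.0805,0,0]],[[4,37.5,-2],[-0.0805,0,0]]], "jaw": 0.54, "grip_force": 20}}

```text
time_s: 1.87
ee_pos: [0.3514, -0.4315, 0.1937]
orientation: [-22.3, 90.0, -62.0]
wrist_force: [-0.0, -1.3, -0.0]
width: 0.502
```

Request:
{"name": "arm_command", "arguments": {"motion": [[[6,37.5,0.5],[-0.0805,0,0]],[[7,37,4],[-0.0805,0,0]],[[8,36.5,7],[-0.0805,0,0]],[[8,36,9.5],[-0.0805,0,0]],[[8,35,12.5],[-0.0805,0,0]],[[9,34,15.5],[-0.0805,0,0]],[[9,33,18],[-0.0805,0,0]],[[9,31,20.5],[-0.0805,0,0]]]}}

```text
time_s: 2.53
ee_pos: [0.548, -0.2069, 0.1294]
orientation: [-32.4, 90.0, -35.2]
wrist_force: [0.4, -0.9, 0.8]
width: 0.462
```

```bash
python3 -c "
from plan import *
s=env.state();print(s['time_s'],s['ee_pos'],s['qpos'].round(1),s['width'],s['wrist_force'])
for n in ('top','scene'):
  im=optics.get_image(n)
  c=im[140:240,270:370] if n=='top' else im[130:230,150:290]
  cv2.imwrite(f'pics/{n}1.png',cv2.resize(c[:,:,::-1],None,fx=5,fy=5,interpolation=cv2.INTER_CUBIC))
plan([.5465,-.2074,.12],down(-3),1)"
```

```text
2.5333 [ 0.54796529 -0.20686247  0.1294485 ] [ 37.6  26.8 -27.8 104.6  15.4  52.3   0. ] 0.4617644430105062 [ 0.42457422 -0.92852383  0.80377651]
[[[8.7,-7.1,-3.6],[0.011,0.0016,-0.0053]]]
from [ 0.5504 -0.2005  0.1288] final [ 0.5465 -0.2074  0.12  ] err deg 0.0
```

View pics/scene1.png

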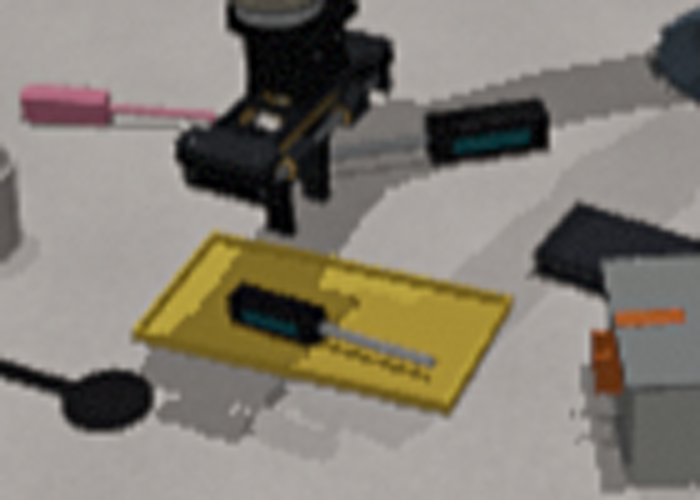

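View pics/top1.png

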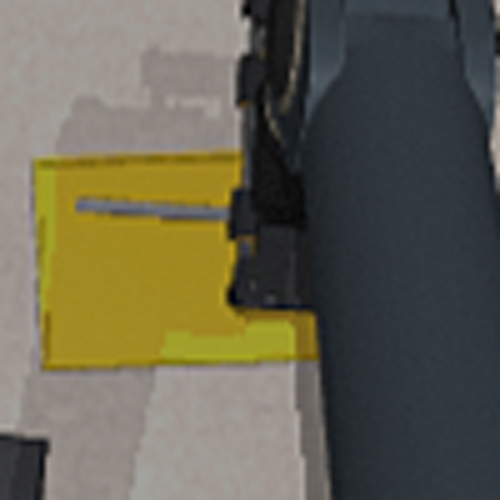

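Request:
{"name": "arm_command", "arguments": {"motion": [[[15,-7,-3.6],[0.011,0.0016,-0.005]],[[20,0,0],[0,0,0]],[[20,0,0],[0,0,0]],[[15,0,0],[0,0,0]],[[0,0,0],[0,0,0]],[[0,0,0],[0,0,0]]]}}

```text
time_s: 3.13
ee_pos: [0.5423, -0.2155, 0.0592]
orientation: [-121.3, 89.7, -125.0]
wrist_force: [-0.7, 0.6, 0.0]
width: 0.461
```

```bash
python3 -c "
from plan import *
s=env.state();print(s['time_s'],s['ee_pos'],s['wrist_force'])
for n in ('scene',):
  im=optics.get_image(n)
  c=im[150:230,150:290]
  cv2.imwrite(f'pics/{n}2.png',cv2.resize(c[:,:,::-1],None,fx=5,fy=5,interpolation=cv2.INTER_CUBIC))
plan([.5465,-.2074,.008],down(-3),2)"
```

```text
3.1333 [ 0.54228348 -0.21550531  0.05920874] [-0.72521642  0.62012332  0.0305151 ]
[[[26.1,4.3,1.4],[-0.006,-0.0004,0.0026]],[[26.1,4.2,1.4],[-0.006,-0.0004,0.0026]]]
from [ 0.5432 -0.2155  0.0602] final [ 0.5465 -0.2074  0.008 ] err deg 0.0
```

View pics/scene2.png

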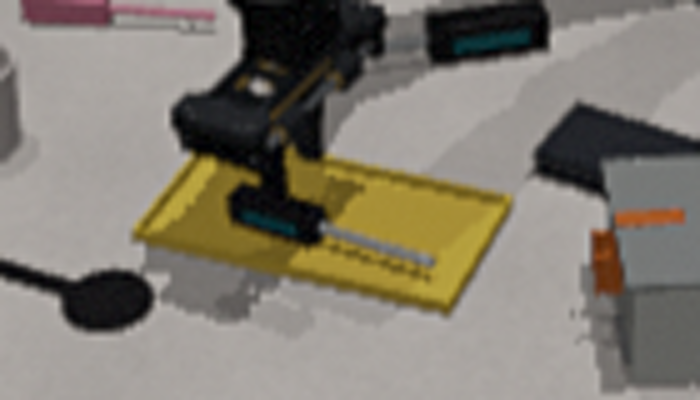

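Request:
{"name": "arm_command", "arguments": {"motion": [[[6,8.5,2.8],[-0.012,0,0.005]],[[16,0,0],[0,0,0]],[[15,0,0],[0,0,0]],[[14,0,0],[0,0,0]],[[0,0,0],[0,0,0]],[[0,0,0],[0,0,0]]]}}

```text
time_s: 3.68
ee_pos: [0.5464, -0.2064, 0.0088]
orientation: [165.2, 89.9, 162.3]
wrist_force: [0.3, -0.1, 0.7]
width: 0.461
```

```bash
python3 -c "
from plan import *
s=env.state();print(s['time_s'],s['ee_pos'],s['wrist_force'])
for n in ('scene',):
  im=optics.get_image(n)
  c=im[150:230,150:290]
  cv2.imwrite(f'pics/{n}3.png',cv2.resize(c[:,:,::-1],None,fx=5,fy=5,interpolation=cv2.INTER_CUBIC))
plan([.5465,-.2074,.008],down(-3),1)"
```

```text
3.6833 [ 0.54643515 -0.20644203  0.00877925] [ 0.27850809 -0.06063929  0.71659445]
[[[1.4,-0.8,-0.4],[0.0009,0.0,0.0001]]]
from [ 0.547  -0.2067  0.0094] final [ 0.5465 -0.2074  0.008 ] err deg 0.0
```

View pics/scene3.png

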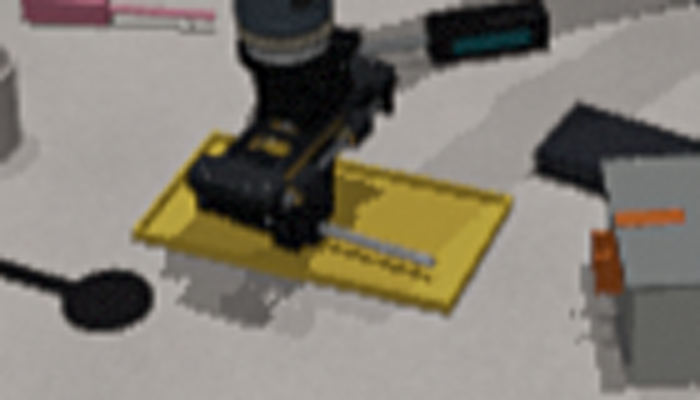

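Request:
{"name": "arm_command", "arguments": {"motion": [[[0,0,0],[0,0,0]],[[0,0,0],[0,0,0]],[[0,0,0],[0,0,0]],[[0,0,0],[0,0,0]],[[0,0,0],[0,0,0]],[[0,0,0],[0,0,0]]], "jaw": 1, "grip_force": 25}}

```text
time_s: 4.23
ee_pos: [0.5471, -0.2072, 0.0095]
orientation: [-40.4, 89.9, -43.4]
wrist_force: [0.5, 0.4, 5.9]
width: 0.275
```

Request:
{"name": "arm_command", "arguments": {"motion": [[[0,0,0],[0,0,0]],[[0,0,0],[0,0,0]],[[-5,0,0],[0,0,0]],[[-10,0,0],[0,0,0]],[[-15,0,0],[0,0,0]],[[-20,0,0],[0,0,0]],[[-10,0,0],[0,0,0]],[[0,0,0],[0,0,0]]], "grip_force": 60}}

```text
time_s: 4.9
ee_pos: [0.5475, -0.2074, 0.071]
orientation: [-27.3, 89.8, -30.3]
wrist_force: [1.4, 0.4, -1.7]
width: 0.272
```

```bash
python3 -c "
from plan import *
s=env.state();print(s['time_s'],s['ee_pos'],s['wrist_force'],s['width']*87)
for n in ('top','scene'):
  im=optics.get_image(n)
  c=im[140:240,210:370] if n=='top' else im[140:240,150:290]
  cv2.imwrite(f'pics/{n}4.png',cv2.resize(c[:,:,::-1],None,fx=5,fy=5,interpolation=cv2.INTER_CUBIC))
p,r=tool();print(p,r.as_matrix().round(3))"
```

```text
4.9 [ 0.54752811 -0.20738613  0.07096223] [ 1.36416429  0.36520835 -1.68147024] 23.70412127046947
[ 0.54570384 -0.20710222  0.06848859] [[-0.002  0.052  0.999]
 [-0.     0.999 -0.052]
 [-1.    -0.    -0.002]]
```

View pics/scene4.png

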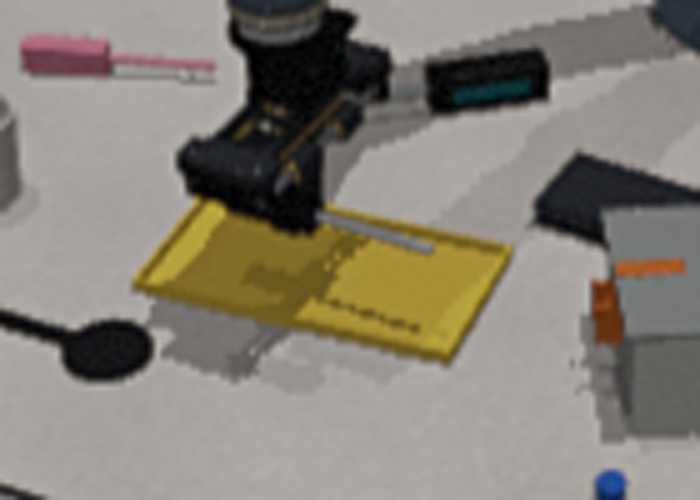

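View pics/top4.png

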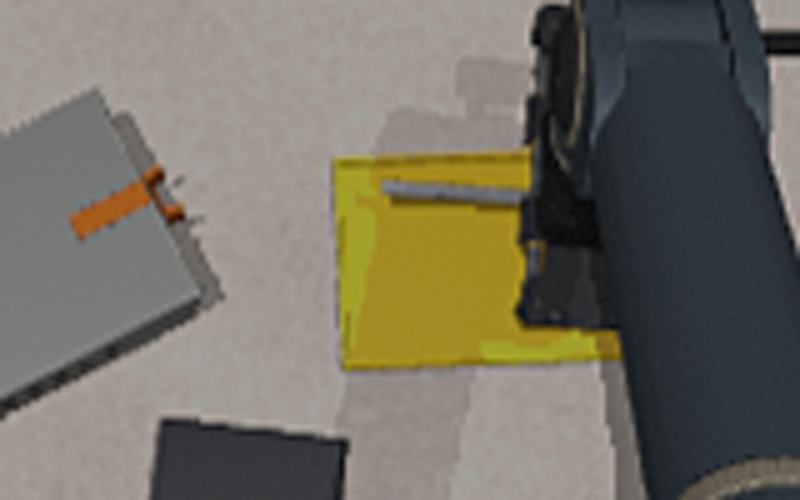

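```bash
python3 -c "
from plan import *
a=(np.array([432,248])+.5)/5-.5+[150,140]; b=(np.array([384,187])+.5)/5-.5+[210,140]
W=tri(a,b);p,r=tool();print(W,r.inv().apply(W-p)*1000,p, proj('top',W)-b,proj('scene',W)-a)
b2=(np.array([518,198])+.5)/5-.5+[210,140]
q=toplane('top',[b,b2],p[2]+.0098);d=q[0]-q[1];print(q,np.degrees(np.arctan2(d[1],d[0])))
print(r.inv().apply(q-p)*1000)
th=np.radians(119.0);u=np.array([np.cos(th),np.sin(th)]);
for x in (-.15,-.11,-.08,-.037,-.027):
  tip=np.array([.5005,.1313])+u*x; print(x,tip.round(4),'tcp',(tip-u*.119).round(4))
"
```

```text
[ 0.55212055 -0.08937676  0.07826566] [ -9.81376513 117.89690754   0.23877141] [ 0.54570384 -0.20710222  0.06848859] [[-0.44253503  0.16872616]] [[-0.38975221 -0.04436685]]
[[ 0.55268977 -0.09074666  0.07828859]
 [ 0.54791572 -0.17438897  0.07828859]] 86.73327432035207
[[ -9.83744232 116.55861625   0.87875549]
 [ -9.81096929  32.78111655   0.48169604]]
-0.15 [5.732e-01 1.000e-04] tcp [ 0.6309 -0.104 ]
-0.11 [0.5538 0.0351] tcp [ 0.6115 -0.069 ]
-0.08 [0.5393 0.0613] tcp [ 0.597  -0.0427]
-0.037 [0.5184 0.0989] tcp [ 0.5761 -0.0051]
-0.027 [0.5136 0.1077] tcp [0.5713 0.0036]
```

```bash
python3 -c "
from plan import *
plan([.6309,-.104,.085],down(29),8)"
```

```text
[[[-2.1,13.4,10.0],[-0.0698,-0.0002,-0.0]],[[-2.1,12.7,10.8],[-0.0698,-0.0002,-0.0]],[[-2.1,11.9,11.8],[-0.0698,-0.0002,-0.0]],[[-2.0,11.1,12.5],[-0.0698,-0.0002,-0.0]],[[-2.1,10.2,13.3],[-0.0698,-0.0002,-0.0]],[[-2.1,9.2,13.9],[-0.0698,-0.0002,-0.0]],[[-2.1,8.2,14.6],[-0.0698,-0.0002,-0.0]],[[-2.0,7.2,15.1],[-0.0698,-0.0002,-0.0]]]
from [ 0.5457 -0.2071  0.0685] final [ 0.6309 -0.104   0.085 ] err deg 0.02
```

Request:
{"name": "arm_command", "arguments": {"motion": [[[-2,13.4,10],[-0.07,0,0]],[[-2,12.7,10.8],[-0.07,0,0]],[[-2,11.9,11.8],[-0.07,0,0]],[[-2,11.1,12.5],[-0.07,0,0]],[[-2,10.2,13.3],[-0.07,0,0]],[[-2,9.2,13.9],[-0.07,0,0]],[[-2,8.2,14.6],[-0.07,0,0]],[[-2,7.2,15.1],[-0.07,0,0]]]}}

```text
time_s: 5.67
ee_pos: [0.6305, -0.1032, 0.0827]
orientation: [146.6, 89.7, 175.9]
wrist_force: [0.1, -0.0, -1.5]
width: 0.27
```

Request:
{"name": "arm_command", "arguments": {"motion": [[[0,0,0],[0,0,0]],[[0,0,0],[0,0,0]],[[0,0,0],[0,0,0]],[[0,0,0],[0,0,0]]]}}

```text
time_s: 6.0
ee_pos: [0.6299, -0.1055, 0.0834]
orientation: [165.7, 89.8, -165.4]
wrist_force: [-0.4, -0.6, -2.1]
width: 0.273
```

```bash
cat > look.py <<'E'
from plan import *
import sys
k=sys.argv[1]
s=env.state();print(s['time_s'],s['ee_pos'],s['wrist_force'],s['width']*87)
for n in ('top','scene'):
  im=optics.get_image(n)
  c=im[130:230,170:330] if n=='top' else im[150:250,210:350]
  cv2.imwrite(f'pics/{n}{k}.png',cv2.resize(c[:,:,::-1],None,fx=5,fy=5,interpolation=cv2.INTER_CUBIC))
p,r=tool();M=r.as_matrix();print(p.round(4),"roddir",np.degrees(np.arctan2(M[1,1],M[0,1])).round(2),"pitch",M[2,1].round(4))
tip=p+r.apply([-.0098,.118,.0004]);th=np.radians(119.0);d=tip[:2]-[.5005,.1313]
print("tip in unit",(1000*np.array([d@[np.cos(th),np.sin(th)],d@[-np.sin(th),np.cos(th)],tip[2]])).round(1))
E
python3 look.py 5; python3 -c "
from plan import *
plan([.6309,-.104,.0525],down(29),4)"
```

```text
6.0 [ 0.62994023 -0.10545156  0.08341619] [-0.44462226 -0.55993192 -2.1057444 ] 23.710797074927648
[ 0.6304 -0.1052  0.084 ] roddir 118.98 pitch 0.0006
tip in unit [-151.8    0.5   93.8]
[[[7.9,0.2,0.3],[-0.0001,-0.0007,-0.0001]],[[7.8,0.2,0.2],[-0.0001,-0.0007,-0.0001]],[[7.9,0.2,0.3],[-0.0001,-0.0007,-0.0001]],[[7.9,0.2,0.2],[-0.0001,-0.0007,-0.0001]]]
from [ 0.6304 -0.1052  0.084 ] final [ 0.6309 -0.104   0.0525] err deg 0.01
```

View pics/scene5.png

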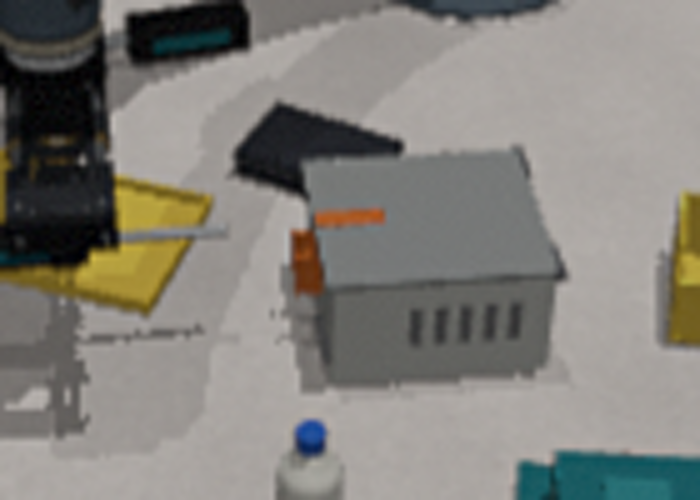

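View pics/top5.png

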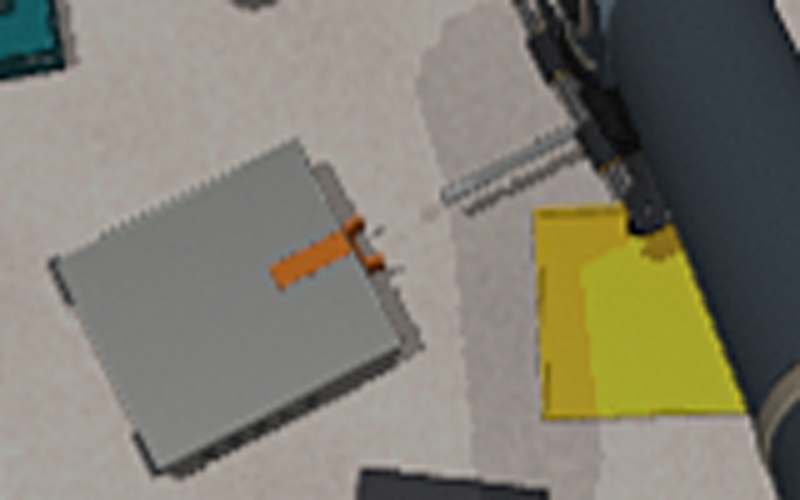

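Request:
{"name": "arm_command", "arguments": {"motion": [[[8,0,0],[0,0,0]],[[8,0,0],[0,0,0]],[[8,0,0],[0,0,0]],[[8,10,0],[0,0,0]],[[0,12,0],[0,0,0]],[[0,8,0],[0,0,0]],[[0,0,0],[0,0,0]],[[0,0,0],[0,0,0]]]}}

```text
time_s: 6.77
ee_pos: [0.6167, -0.0761, 0.053]
orientation: [141.9, 90.0, 171.1]
wrist_force: [0.2, -0.5, -1.3]
width: 0.268
```

```bash
python3 look.py 6
```

```text
6.7667 [ 0.61671747 -0.07605312  0.05300849] [ 0.21307767 -0.47532168 -1.29864165] 23.296536725343017
[ 0.6172 -0.0777  0.053 ] roddir 119.11 pitch -0.0004
tip in unit [-121.4   -0.9   62.8]
```

View pics/scene6.png

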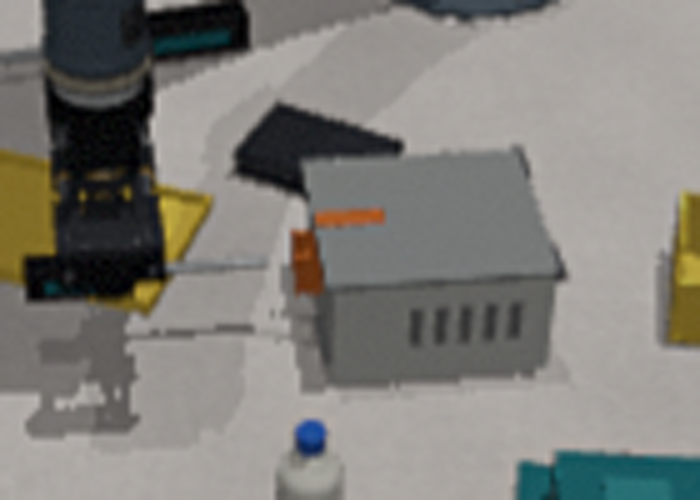

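View pics/top6.png

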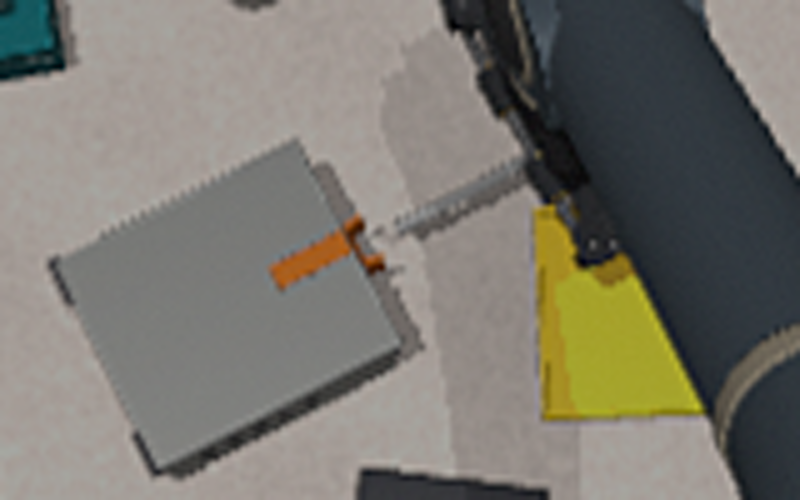

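Request:
{"name": "arm_command", "arguments": {"motion": [[[0,10,0],[0,0,0]],[[0,10,0],[0,0,0]],[[0,10,0],[0,0,0]],[[0,10,0],[0,0,0]],[[0,0,0],[0,0,0]],[[0,0,0],[0,0,0]]]}}

```text
time_s: 7.37
ee_pos: [0.5969, -0.0414, 0.0527]
orientation: [151.1, 89.9, -179.6]
wrist_force: [0.5, -0.7, -2.1]
width: 0.272
```

```bash
python3 look.py 7
```

```text
7.3667 [ 0.59687167 -0.04144426  0.05266187] [ 0.53915072 -0.67462485 -2.10763105] 23.683267459148365
[ 0.5974 -0.043   0.0525] roddir 119.09 pitch 0.0001
tip in unit [-81.4  -0.5  62.3]
```

View pics/scene7.png

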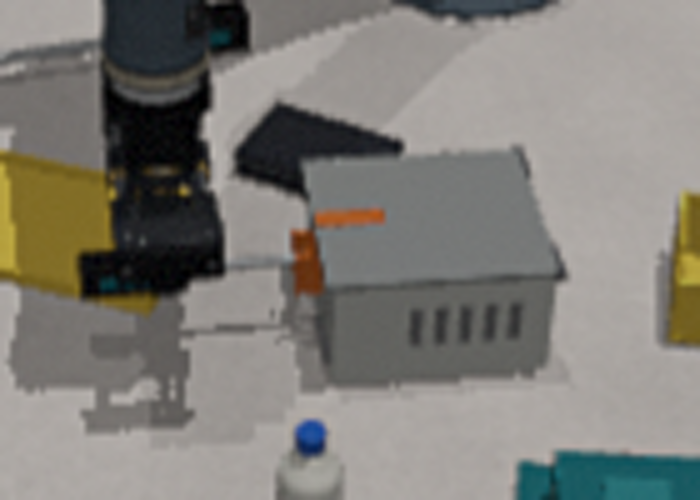

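View pics/top7.png

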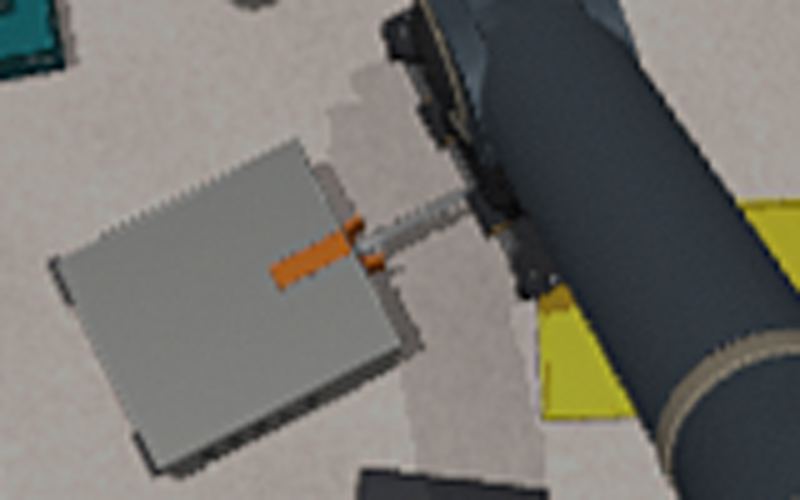

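Request:
{"name": "arm_command", "arguments": {"motion": [[[0,8,0],[0,0,0]],[[0,8,0],[0,0,0]],[[0,8,0],[0,0,0]],[[0,8,0],[0,0,0]],[[0,0,0],[0,0,0]],[[0,0,0],[0,0,0]]]}}

```text
time_s: 7.97
ee_pos: [0.5813, -0.0137, 0.0526]
orientation: [149.5, 89.9, 178.7]
wrist_force: [-0.4, -0.4, -1.7]
width: 0.269
```

Request:
{"name": "arm_command", "arguments": {"motion": [[[0,6,0],[0,0,0]],[[0,6,0],[0,0,0]],[[0,0,0],[0,0,0]],[[0,0,0],[0,0,0]]]}}

```text
time_s: 8.3
ee_pos: [0.576, -0.0046, 0.0526]
orientation: [-174.9, 89.9, -145.8]
wrist_force: [0.8, -2.0, -2.6]
width: 0.272
```

Request:
{"name": "arm_command", "arguments": {"motion": [[[0,3,0],[0,0,0]],[[0,3,0],[0,0,0]],[[0,3,0],[0,0,0]],[[0,0,0],[0,0,0]],[[0,0,0],[0,0,0]]]}}

```text
time_s: 8.72
ee_pos: [0.573, 0.0005, 0.0529]
orientation: [-100.6, 89.8, -71.6]
wrist_force: [3.2, -6.4, -0.9]
width: 0.268
```

```bash
python3 look.py 8
```

```text
8.7167 [5.73024272e-01 5.21441420e-04 5.28794084e-02] [ 3.19336804 -6.36737636 -0.94700187] 23.289324189453435
[5.731e-01 4.000e-04 5.290e-02] roddir 118.97 pitch -0.0037
tip in unit [-31.6  -0.5  62.2]
```

View pics/scene8.png

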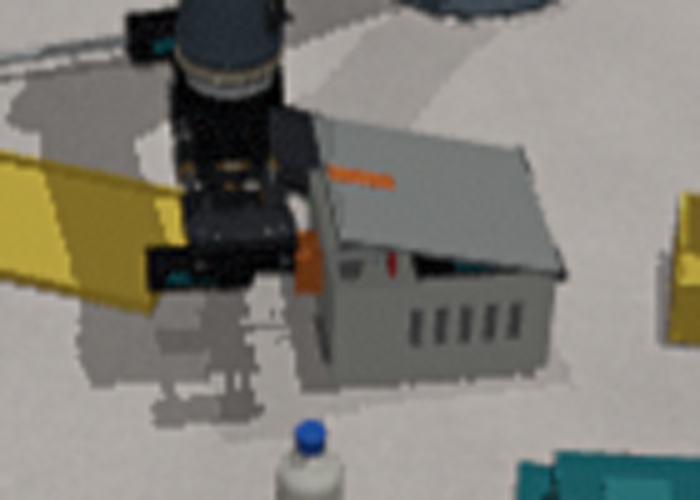

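Request:
{"name": "arm_command", "arguments": {"motion": [[[0,-6,0],[0,0,0]],[[0,-12,0],[0,0,0]],[[0,-12,0],[0,0,0]],[[0,-14,0],[0,0,0]],[[0,-14,0],[0,0,0]],[[0,-14,0],[0,0,0]],[[0,-4,0],[0,0,0]],[[0,0,0],[0,0,0]]]}}

```text
time_s: 9.48
ee_pos: [0.6089, -0.0648, 0.0521]
orientation: [157.0, 89.9, -174.1]
wrist_force: [0.2, 0.7, -1.3]
width: 0.273
```

Request:
{"name": "arm_command", "arguments": {"motion": [[[-8,0,0],[0,0,0]],[[-12,0,0],[0,0,0]],[[-12,0,0],[0,0,0]],[[-10,0,0],[0,0,0]],[[-7,0,0],[0,0,0]],[[0,0,0],[0,0,0]],[[0,0,0],[0,0,0]]]}}

```text
time_s: 10.07
ee_pos: [0.6087, -0.0626, 0.1023]
orientation: [-149.6, 90.0, -120.5]
wrist_force: [-0.0, 0.4, -1.5]
width: 0.275
```

```bash
python3 look.py 9
```

```text
10.0667 [ 0.60867042 -0.06261102  0.10228185] [-0.01275397  0.41191616 -1.49416341] 23.91756624663658
[ 0.6079 -0.0628  0.1011] roddir 119.11 pitch 0.0011
tip in unit [-1.039e+02 -1.000e-01  1.110e+02]
```

View pics/scene9.png

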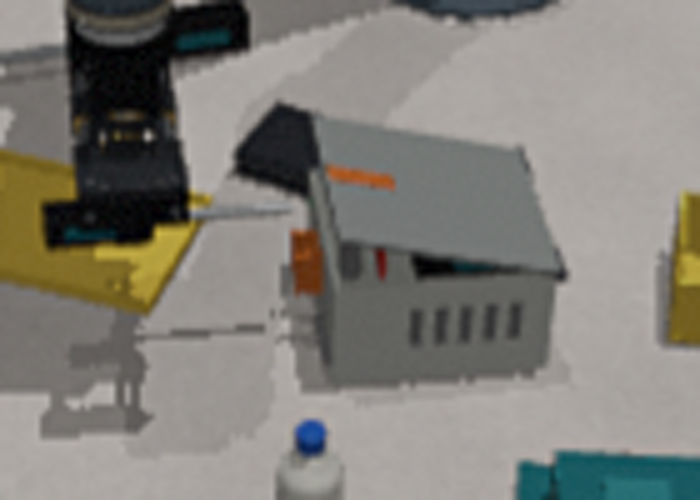

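View pics/top9.png

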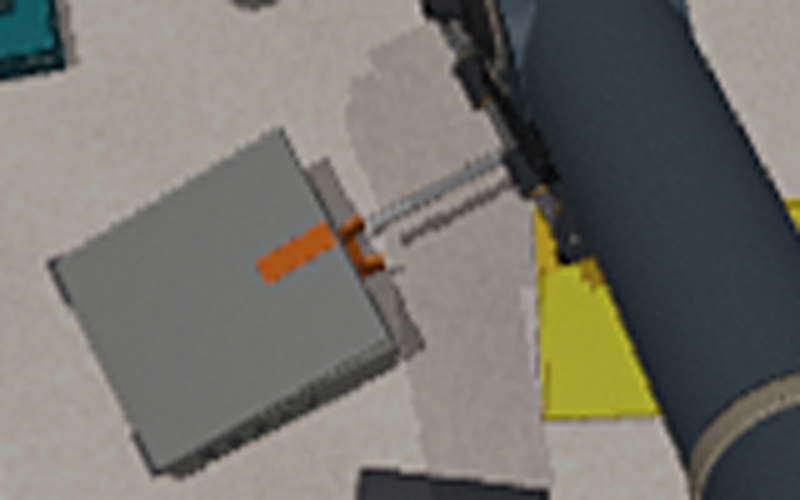

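```bash
python3 -c "
import numpy as np
th=np.r_[.28,np.linspace(.28,1.62,25)[1:]]
r=.143
x=80-143*np.cos(th);z=90+143*np.sin(th)-4.5
P=np.c_[x,z];P=np.vstack([[-58,111],P])
P[1]=[-57.5,120]
d=np.diff(P,axis=0)
print(P[-1]);print([[[round(-b,1),round(a,1),0],[0,0,0]] for a,b in d])"
```

```text
[ 87.03328653 228.32693332]
[[[np.float64(-9.0), np.float64(0.5), 0], [0, 0, 0]], [[np.float64(-12.6), np.float64(2.5), 0], [0, 0, 0]], [[np.float64(-7.5), np.float64(2.8), 0], [0, 0, 0]], [[np.float64(-7.3), np.float64(3.3), 0], [0, 0, 0]], [[np.float64(-7.1), np.float64(3.7), 0], [0, 0, 0]], [[np.float64(-6.9), np.float64(4.0), 0], [0, 0, 0]], [[np.float64(-6.6), np.float64(4.4), 0], [0, 0, 0]], [[np.float64(-6.4), np.float64(4.8), 0], [0, 0, 0]], [[np.float64(-6.1), np.float64(5.1), 0], [0, 0, 0]], [[np.float64(-5.8), np.float64(5.5), 0], [0, 0, 0]], [[np.float64(-5.5), np.float64(5.8), 0], [0, 0, 0]], [[np.float64(-5.2), np.float64(6.1), 0], [0, 0, 0]], [[np.float64(-4.8), np.float64(6.4), 0], [0, 0, 0]], [[np.float64(-4.5), np.float64(6.6), 0], [0, 0, 0]], [[np.float64(-4.1), np.float64(6.9), 0], [0, 0, 0]], [[np.float64(-3.7), np.float64(7.1), 0], [0, 0, 0]], [[np.float64(-3.3), np.float64(7.3), 0], [0, 0, 0]], [[np.float64(-2.9), np.float64(7.4), 0], [0, 0, 0]], [[np.float64(-2.5), np.float64(7.6), 0], [0, 0, 0]], [[np.float64(-2.0), np.float64(7.7), 0], [0, 0, 0]], [[np.float64(-1.6), np.float64(7.8), 0], [0, 0, 0]], [[np.float64(-1.2), np.float64(7.9), 0], [0, 0, 0]], [[np.float64(-0.7), np.float64(8.0), 0], [0, 0, 0]], [[np.float64(-0.3), np.float64(8.0), 0], [0, 0, 0]], [[np.float64(0.2), np.float64(8.0), 0], [0, 0, 0]]]
```

Request:
{"name": "arm_command", "arguments": {"motion": [[[0,8,0],[0,0,0]],[[0,12,0],[0,0,0]],[[0,12,0],[0,0,0]],[[0,10,0],[0,0,0]],[[0,4,0],[0,0,0]],[[0,0,0],[0,0,0]]]}}

```text
time_s: 10.67
ee_pos: [0.5852, -0.0203, 0.1016]
orientation: [137.2, 89.9, 166.5]
wrist_force: [-0.8, -0.8, -2.3]
width: 0.27
```

Request:
{"name": "arm_command", "arguments": {"motion": [[[-9,0.5,0],[0,0,0]],[[-6.3,1.2,0],[0,0,0]],[[-6.3,1.3,0],[0,0,0]],[[-7.5,2.8,0],[0,0,0]],[[-7.3,3.3,0],[0,0,0]],[[0,0,0],[0,0,0]]]}}

```text
time_s: 11.17
ee_pos: [0.5824, -0.0141, 0.1398]
orientation: [-49.2, 89.9, -20.1]
wrist_force: [0.5, -0.2, -3.2]
width: 0.273
```

```bash
python3 look.py 10
```

```text
11.1667 [ 0.58235485 -0.01410239  0.13981816] [ 0.5003867  -0.15544897 -3.15973816] 23.728031645994644
[ 0.582  -0.0143  0.1387] roddir 119.09 pitch 0.0003
tip in unit [-48.9  -0.9 148.5]
```

View pics/scene10.png

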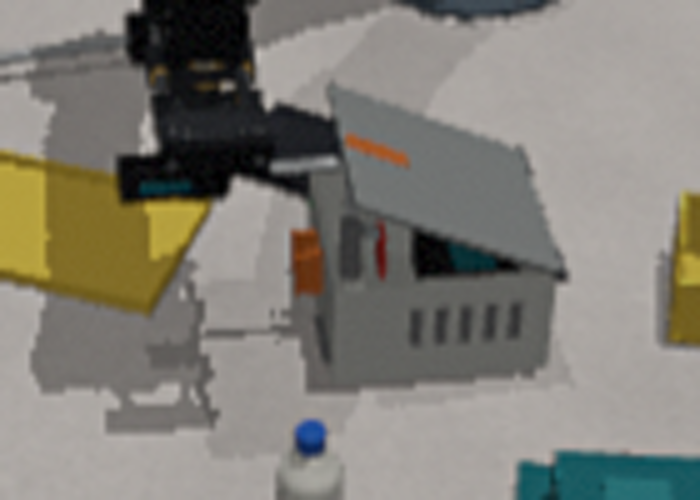

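Request:
{"name": "arm_command", "arguments": {"motion": [[[-7.1,3.7,0],[0,0,0]],[[-6.9,4,0],[0,0,0]],[[-6.6,4.4,0],[0,0,0]],[[-6.4,4.8,0],[0,0,0]],[[-6.1,5.1,0],[0,0,0]],[[-5.8,5.5,0],[0,0,0]],[[0,0,0],[0,0,0]]]}}

```text
time_s: 11.85
ee_pos: [0.5683, 0.0113, 0.1784]
orientation: [38.6, 90.0, 67.8]
wrist_force: [0.5, -0.0, -2.0]
width: 0.275
```

```bash
python3 look.py 11
```

```text
11.85 [0.56826083 0.01133211 0.17844546] [ 0.5139675  -0.00245814 -1.97210607] 23.94842757765803
[0.5684 0.0104 0.1774] roddir 119.14 pitch 0.001
tip in unit [-20.6  -0.9 187.4]
```

View pics/scene11.png

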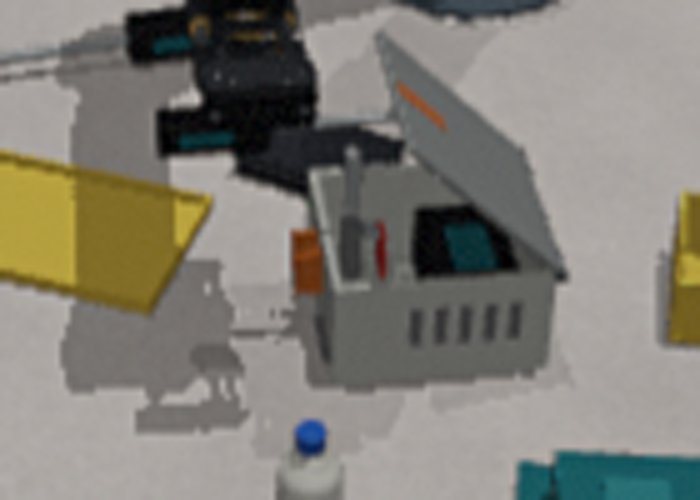

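View pics/top11.png

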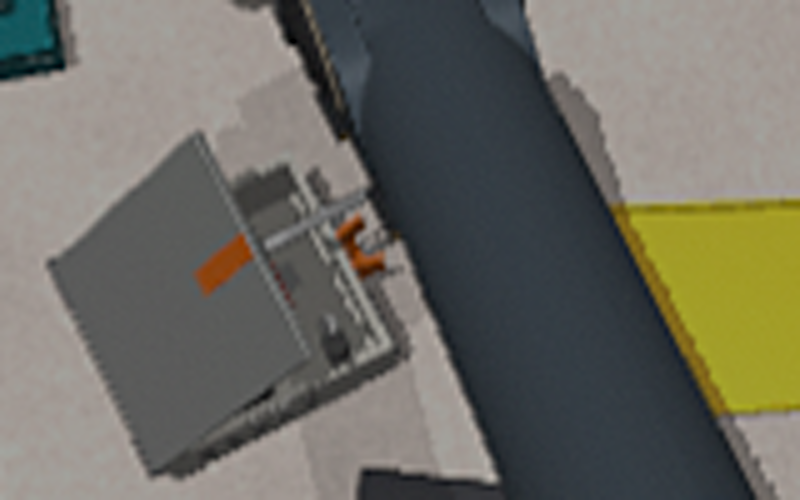

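Request:
{"name": "arm_command", "arguments": {"motion": [[[-5.5,5.8,0],[0,0,0]],[[-5.2,6.1,0],[0,0,0]],[[-4.8,6.4,0],[0,0,0]],[[-4.5,6.6,0],[0,0,0]],[[-4.1,6.9,0],[0,0,0]],[[-3.7,7.1,0],[0,0,0]],[[0,0,0],[0,0,0]]]}}

```text
time_s: 12.53
ee_pos: [0.5488, 0.0459, 0.2057]
orientation: [100.4, 89.9, 129.7]
wrist_force: [0.9, 0.5, -1.1]
width: 0.269
```

```bash
python3 look.py 12; python3 -c "
from h import *
im=optics.get_image('scene');cv2.imwrite('pics/sfull12.png',cv2.resize(im[0:260,150:410,::-1],None,fx=2.3,fy=2.3))"
```

```text
12.5333 [0.5487707  0.04592441 0.20573109] [ 0.9110577   0.53007092 -1.05700682] 23.365131293174986
[0.5492 0.0445 0.205 ] roddir 119.17 pitch 0.0013
tip in unit [ 18.4  -0.6 215. ]
```

View pics/sfull12.png

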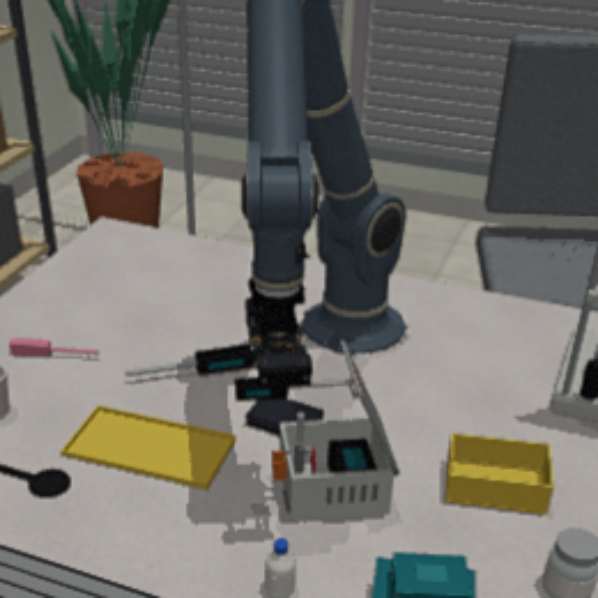

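View pics/top12.png

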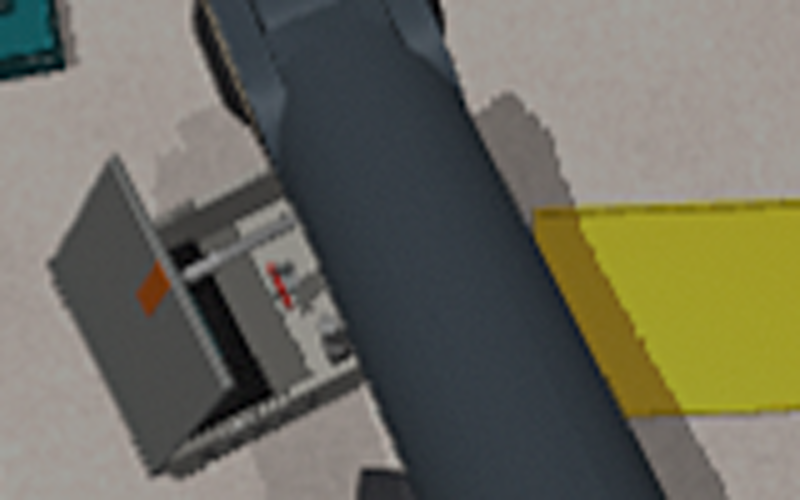

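Request:
{"name": "arm_command", "arguments": {"motion": [[[-3.3,7.3,0],[0,0,0]],[[-2.9,7.4,0],[0,0,0]],[[-2.5,7.6,0],[0,0,0]],[[-2,7.7,0],[0,0,0]],[[-1.6,7.8,0],[0,0,0]],[[-1.2,7.9,0],[0,0,0]],[[-0.7,8,0],[0,0,0]],[[0,0,0],[0,0,0]]]}}

```text
time_s: 13.35
ee_pos: [0.5223, 0.093, 0.2193]
orientation: [110.4, 89.9, 139.7]
wrist_force: [-0.1, -0.2, -2.1]
width: 0.272
```

Request:
{"name": "arm_command", "arguments": {"motion": [[[0,8,0],[0,0,0]],[[0,8,0],[0,0,0]],[[0,5,0],[0,0,0]],[[0,0,0],[0,0,0]],[[0,0,0],[0,0,0]]]}}

```text
time_s: 13.77
ee_pos: [0.5128, 0.1095, 0.2189]
orientation: [132.9, 89.9, 162.1]
wrist_force: [-0.7, 0.2, -2.0]
width: 0.27
```

```bash
python3 look.py 13; python3 -c "
from h import *
im=optics.get_image('scene');cv2.imwrite('pics/sfull13.png',cv2.resize(im[0:260,150:410,::-1],None,fx=2.3,fy=2.3))"
```

```text
13.7667 [0.51277537 0.10953351 0.21888873] [-0.74415356  0.239049   -1.99968162] 23.521507323122236
[0.5131 0.1089 0.2189] roddir 119.1 pitch 0.0012
tip in unit [ 92.3  -0.4 228.8]
```

View pics/sfull13.png

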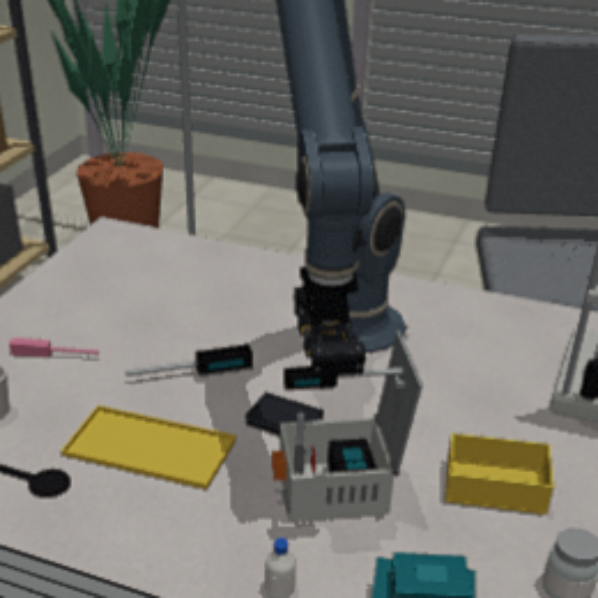

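View pics/top13.png

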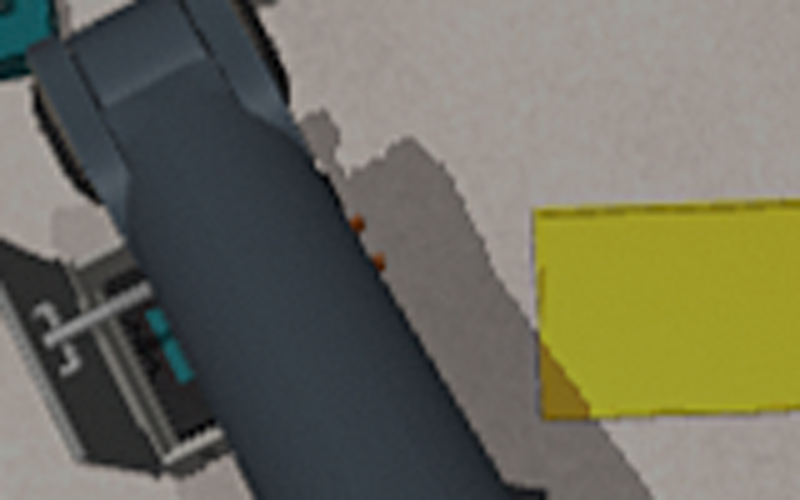

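Request:
{"name": "arm_command", "arguments": {"motion": [[[0,-6,0],[0,0,0]],[[0,-15,0],[0,0,0]],[[0,-20,0],[0,0,0]],[[0,-22,0],[0,0,0]],[[0,-22,0],[0,0,0]],[[0,-22,0],[0,0,0]],[[0,-15,0],[0,0,0]],[[0,-8,0],[0,0,0]]]}}

```text
time_s: 14.58
ee_pos: [0.5774, -0.008, 0.2184]
orientation: [168.5, 89.9, -162.6]
wrist_force: [-0.4, 0.0, -2.4]
width: 0.272
```

Request:
{"name": "arm_command", "arguments": {"motion": [[[0,0,0],[0,0,0]],[[0,0,0],[0,0,0]]]}}

```text
time_s: 14.75
ee_pos: [0.576, -0.0042, 0.2186]
orientation: [127.8, 89.9, 156.9]
wrist_force: [-0.5, 1.3, -2.2]
width: 0.27
```

```bash
python3 look.py 14; python3 -c "
from plan import *
plan([.525,-.227,.08],down(3.6),16)"
```

```text
14.75 [ 0.57603182 -0.00420808  0.21860468] [-0.45519056  1.32788343 -2.15214769] 23.48619072939612
[ 0.5758 -0.0031  0.2189] roddir 119.25 pitch 0.0016
tip in unit [-36.1  -0.6 228.9]
[[[8.7,-10.7,-9.6],[0.028,-0.0001,-0.0001]],[[8.7,-10.9,-9.3],[0.028,-0.0001,-0.0001]],[[8.6,-11.2,-9.0],[0.028,-0.0001,-0.0001]],[[8.7,-11.4,-8.7],[0.028,-0.0001,-0.0001]],[[8.7,-11.7,-8.3],[0.028,-0.0001,-0.0001]],[[8.7,-11.9,-8.0],[0.028,-0.0001,-0.0001]],[[8.6,-12.1,-7.7],[0.028,-0.0001,-0.0001]],[[8.7,-12.4,-7.3],[0.028,-0.0001,-0.0001]]]
[[[8.7,-12.5,-7.0],[0.028,-0.0001,-0.0001]],[[8.7,-12.7,-6.7],[0.028,-0.0001,-0.0001]],[[8.6,-12.9,-6.3],[0.028,-0.0001,-0.0001]],[[8.7,-13.1,-5.9],[0.028,-0.0001,-0.0001]],[[8.7,-13.2,-5.5],[0.028,-0.0001,-0.0001]],[[8.7,-13.4,-5.2],[0.028,-0.0001,-0.0001]],[[8.7,-13.5,-4.8],[0.028,-0.0001,-0.0001]],[[8.7,-13.7,-4.5],[0.028,-0.0001,-0.0001]]]
from [ 0.5758 -0.0031  0.2189] final [ 0.525 -0.227  0.08 ] err deg 0.03
```

View pics/scene14.png

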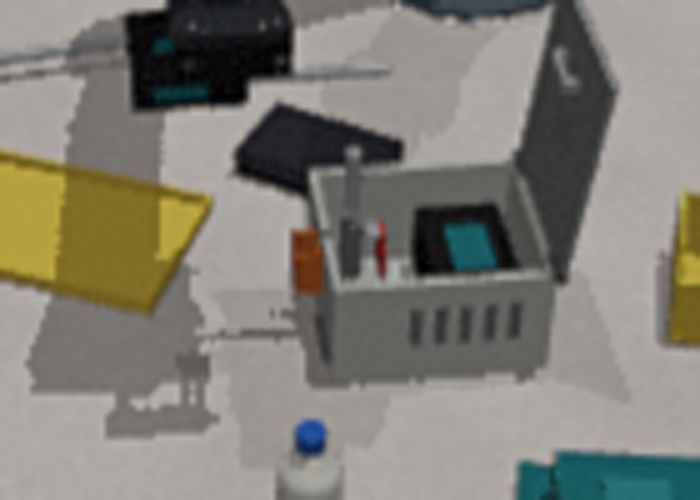

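Request:
{"name": "arm_command", "arguments": {"motion": [[[4,-10.7,-9.6],[0.028,0,0]],[[4,-10.9,-9.3],[0.028,0,0]],[[6,-11.2,-9],[0.028,0,0]],[[8,-11.4,-8.7],[0.028,0,0]],[[10,-11.7,-8.3],[0.028,0,0]],[[10,-11.9,-8],[0.028,0,0]],[[10,-12.1,-7.7],[0.028,0,0]],[[10,-12.4,-7.3],[0.028,0,0]]]}}

```text
time_s: 15.52
ee_pos: [0.55, -0.1185, 0.1554]
orientation: [160.9, 89.9, 176.9]
wrist_force: [0.6, 0.3, -2.2]
width: 0.272
```

Request:
{"name": "arm_command", "arguments": {"motion": [[[10,-12.5,-7],[0.028,0,0]],[[10,-12.7,-6.7],[0.028,0,0]],[[10,-12.9,-6.3],[0.028,0,0]],[[10,-13.1,-5.9],[0.028,0,0]],[[10,-13.2,-5.5],[0.028,0,0]],[[9,-13.4,-5.2],[0.028,0,0]],[[9,-13.5,-4.8],[0.028,0,0]],[[8,-13.7,-4.5],[0.028,0,0]]]}}

```text
time_s: 16.18
ee_pos: [0.5245, -0.23, 0.0798]
orientation: [171.1, 89.9, 174.3]
wrist_force: [-0.3, 0.0, -2.4]
width: 0.27
```

Request:
{"name": "arm_command", "arguments": {"motion": [[[0,0,0],[0,0,0]],[[0,0,0],[0,0,0]],[[0,0,0],[0,0,0]],[[0,0,0],[0,0,0]]]}}

```text
time_s: 16.52
ee_pos: [0.5258, -0.2275, 0.0815]
orientation: [81.2, 90.0, 84.7]
wrist_force: [-0.2, 0.5, -2.5]
width: 0.269
```

```bash
sed -i 's/170:330/210:370/; s/210:350/150:290/' look.py; python3 look.py 15; python3 -c "
from plan import *
plan([.525,-.227,.03],down(3.6),4)"
```

```text
16.5167 [ 0.52582992 -0.2274717   0.0815453 ] [-0.19230191  0.52351598 -2.49555293] 23.408366838800163
[ 0.5257 -0.2277  0.0815] roddir 93.54 pitch 0.0001
tip in unit [-219.8  100.9   91.3]
[[[12.9,0.2,-0.2],[-0.0003,-0.0001,-0.0]],[[12.9,0.1,-0.1],[-0.0003,-0.0001,-0.0]],[[12.8,0.2,-0.2],[-0.0003,-0.0001,-0.0]],[[12.9,0.2,-0.1],[-0.0003,-0.0001,-0.0]]]
from [ 0.5257 -0.2277  0.0815] final [ 0.525 -0.227  0.03 ] err deg 0.01
```

View pics/scene15.png

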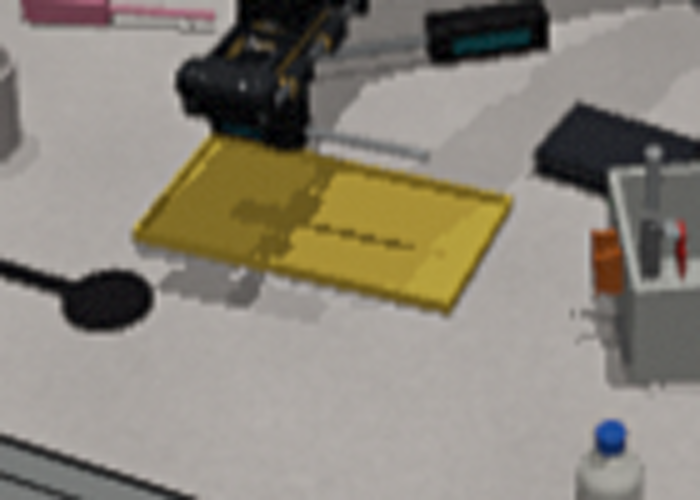

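View pics/top15.png

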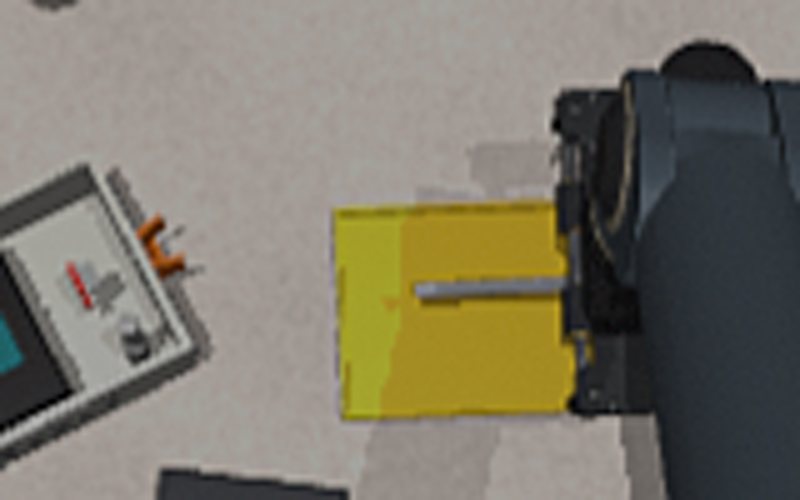

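Request:
{"name": "arm_command", "arguments": {"motion": [[[12,0,0],[0,0,0]],[[15,0,0],[0,0,0]],[[15,0,0],[0,0,0]],[[12,0,0],[0,0,0]],[[9,0,0],[0,0,0]],[[5,0,0],[0,0,0]],[[0,0,0],[0,0,0]],[[0,0,0],[0,0,0]]]}}

```text
time_s: 17.28
ee_pos: [0.525, -0.2286, 0.0128]
orientation: [170.4, 89.9, 173.8]
wrist_force: [0.1, 0.1, -1.8]
width: 0.275
```

Request:
{"name": "arm_command", "arguments": {"motion": [[[1.5,0,0],[0,0,0]],[[1.5,0,0],[0,0,0]],[[0,0,0],[0,0,0]],[[0,0,0],[0,0,0]]]}}

```text
time_s: 17.62
ee_pos: [0.5249, -0.2288, 0.0101]
orientation: [-170.5, 89.9, -167.1]
wrist_force: [-0.4, 0.3, -1.3]
width: 0.273
```

Request:
{"name": "arm_command", "arguments": {"motion": [[[0.8,0,0],[0,0,0]],[[0.8,0,0],[0,0,0]],[[0,0,0],[0,0,0]],[[0,0,0],[0,0,0]]]}}

```text
time_s: 17.95
ee_pos: [0.5251, -0.2288, 0.0095]
orientation: [-149.1, 89.9, -145.6]
wrist_force: [-2.5, 0.7, 6.3]
width: 0.268
```

Request:
{"name": "arm_command", "arguments": {"motion": [[[0,0,0],[0,0,0]],[[0,0,0],[0,0,0]],[[0,0,0],[0,0,0]]], "grip_force": 5}}

```text
time_s: 18.2
ee_pos: [0.5251, -0.2288, 0.0094]
orientation: [-146.4, 89.9, -143.0]
wrist_force: [-2.3, 0.1, 5.6]
width: 0.277
```

Request:
{"name": "arm_command", "arguments": {"motion": [[[0,0,0],[0,0,0]],[[0,0,0],[0,0,0]],[[0,0,0],[0,0,0]],[[0,0,0],[0,0,0]],[[0,0,0],[0,0,0]],[[0,0,0],[0,0,0]]], "jaw": 0.5}}

```text
time_s: 18.7
ee_pos: [0.5248, -0.2287, 0.0081]
orientation: [172.4, 89.9, 175.8]
wrist_force: [0.2, -0.1, -1.2]
width: 0.491
```

Request:
{"name": "arm_command", "arguments": {"motion": [[[-5,0,0],[0,0,0]],[[-10,0,0],[0,0,0]],[[-20,0,0],[0,0,0]],[[-25,0,0],[0,0,0]],[[-25,0,0],[0,0,0]],[[-25,0,0],[0,0,0]],[[-20,0,0],[0,0,0]],[[0,0,0],[0,0,0]]]}}

```text
time_s: 19.37
ee_pos: [0.528, -0.2293, 0.1437]
orientation: [-30.6, 89.5, -27.1]
wrist_force: [1.8, -0.3, 0.6]
width: 0.499
```

Request:
{"name": "arm_command", "arguments": {"motion": [[[0,-30,0],[0,0,0]],[[0,-35,0],[0,0,0]],[[0,-35,0],[0,0,0]],[[0,-35,0],[0,0,0]],[[0,-30,0],[0,0,0]],[[0,-20,0],[0,0,0]],[[0,0,0],[0,0,0]],[[0,0,0],[0,0,0]]]}}

```text
time_s: 20.03
ee_pos: [0.5353, -0.4144, 0.1376]
orientation: [157.7, 89.9, 161.0]
wrist_force: [0.2, 0.8, -0.1]
width: 0.501
```

```bash
python3 look.py 16; python3 -c "
from h import *
im=optics.get_image('scene');cv2.imwrite('pics/sfull16.png',cv2.resize(im[:,:,::-1],None,fx=1.5,fy=1.5))
im=optics.get_image('top');cv2.imwrite('pics/tfull16.png',cv2.resize(im[:,:,::-1],None,fx=1.5,fy=1.5))"
```

```text
20.0333 [ 0.53525549 -0.41436942  0.13759272] [ 0.19056098  0.78417976 -0.10598417] 43.585362289072975
[ 0.5363 -0.4116  0.138 ] roddir 93.54 pitch 0.0017
tip in unit [-385.8  180.8  148. ]
```

View pics/sfull16.png

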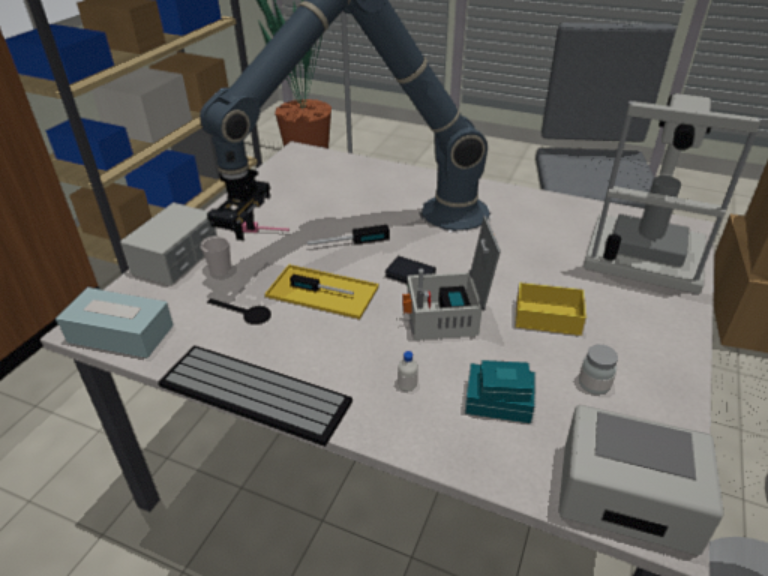

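View pics/tfull16.png

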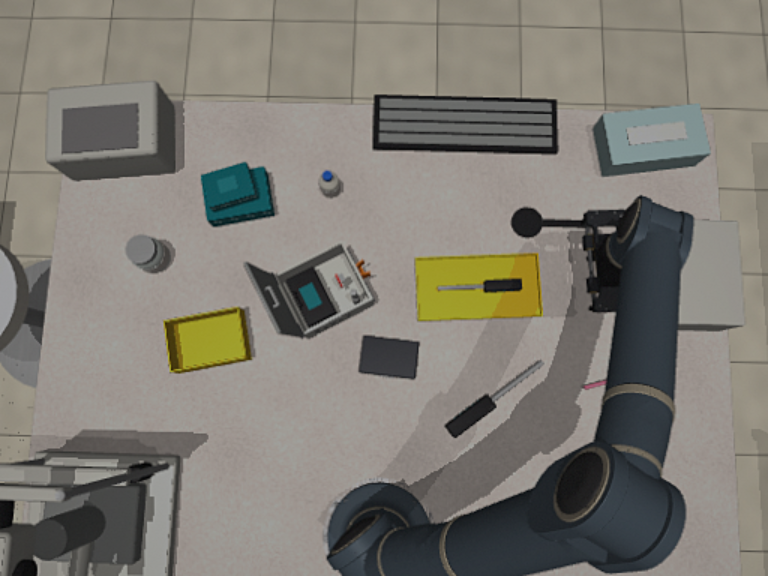

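View pics/scene16.png

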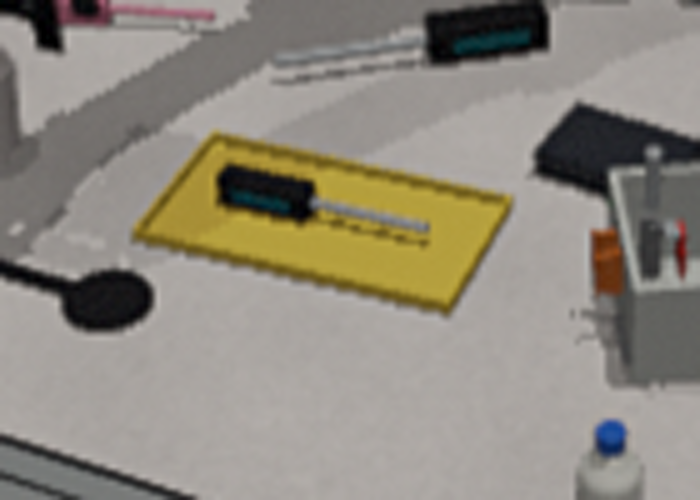

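```bash
python3 -c "
from h import *
s=env.state();print(s['time_s'],s['joint_velocities'].round(2),s['wrist_force'])
print(sign_off())"
```

```text
20.2333 [-0.09 -0.11  0.19 -0.26  0.23 -0.18 -0.08] [0.39999745 0.19353949 0.17362988]
the job is handed in; nothing more can be done
None
```

I did the whole task and handed the job in at about 20 s of the 58 s allowed. No verdict was reported.

- **Rod and catch:** I took the smaller, non-pink rod from the yellow tray and lined it up with the orange stripe. I pushed it through the slot with about 7 N, and the picture showed the hatch sprung up.
- **Hatch:** I swung it open from below with the rod tip, past upright to roughly 1.65 rad, estimated from where the tip was. It was still open in the last pictures, after the rod was away.
- **Rod back in the tray:** I lowered it until it touched the tray floor, at about 6 N, then let go. It lies flat near the middle of the tray, well inside its outline.
- **Last checks:** the gripper is clear of everything, with the wrist force near zero. By eye the other things on the table are where they were; I did not measure their positions.

The two cameras disagreed by about 5 to 15 mm on where the unit and tray were. I trusted the top camera and lined the rod up by eye against the stripe and guides. No check failed.

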